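# Press down the jar lids' seal buttons in order

## Task

Check the seals on the preserve jars: with a fingertip, press the raised seal button in the middle of each buttoned lid lightly so that it goes down a few millimetres and stays down, first on the tall slim jar, then on the wide squat jar, and last on the small six-sided jar. Do not lift, slide or tip any jar, do not touch the jar with the flat lid, and leave the tin, the carton and the bottle where they are. Finish with the hand clear of everything.

Things in the scene. Friction and masses are not known exactly. Their poses are not given: they have to be found in the camera images.
- tall: the tall slim jar: a loose, full jar of preserve with a plain metal lid and a paper label; round, 72 mm across, 150 mm high to the flat of its lid, lid 66 mm across, about 0.75 kg. Stands upright on the board; origin at the centre of its underside, z up.
- tall_top (a point): the spot to press: centre of the top of the push-down button on the tall slim jar's lid. The button is a raised round metal disc 34 mm across whose top stands 10 mm above the flat of the lid when it is up, 2 mm when it is fully down.
- tall_button (a joint): how far the button of the tall slim jar has been pressed straight down: 0 = up (at the start), 0.008 m = hard against its stop. It starts to give at about 2.5 N and gets stiffer: 4 N takes it about 2 mm down, 6 N about 5 mm, 8 N to the rigid stop. Let go, it stays down where it was left, or comes back to about 3.5 mm if pressed deeper.
- wide: the wide squat jar: a loose, full jar of preserve with a plain metal lid and a paper label; round, 96 mm across, 100 mm high to the flat of its lid, lid 86 mm across, about 0.8 kg. Stands upright on the board; origin at the centre of its underside, z up.
- wide_top (a point): the spot to press: centre of the top of the push-down button on the wide squat jar's lid. The button is a raised round metal disc 34 mm across whose top stands 10 mm above the flat of the lid when it is up, 2 mm when it is fully down.
- wide_button (a joint): how far the button of the wide squat jar has been pressed straight down: 0 = up (at the start), 0.008 m = hard against its stop. It starts to give at about 2.5 N and gets stiffer: 4 N takes it about 2 mm down, 6 N about 5 mm, 8 N to the rigid stop. Let go, it stays down where it was left, or comes back to about 3.5 mm if pressed deeper.
- small: the small six-sided jar: a loose, full jar of preserve with a plain metal lid and a paper label; six-sided body 54 mm across the flats (62 mm corner to corner), 78 mm high to the flat of its lid, round lid 52 mm across, about 0.3 kg. Stands upright on the board; origin at the centre of its underside, z up.
- small_top (a point): the spot to press: centre of the top of the push-down button on the small six-sided jar's lid. The button is a raised round metal disc 34 mm across whose top stands 10 mm above the flat of the lid when it is up, 2 mm when it is fully down.
- small_button (a joint): how far the button of the small six-sided jar has been pressed straight down: 0 = up (at the start), 0.008 m = hard against its stop. It starts to give at about 2.5 N and gets stiffer: 4 N takes it about 2 mm down, 6 N about 5 mm, 8 N to the rigid stop. Let go, it stays down where it was left, or comes back to about 3.5 mm if pressed deeper.
- flat: a loose jar of the same preserve with a FLAT lid, without a button, not to be touched: round, 72 mm across, 118 mm high, lid 66 mm across. Origin at the centre of its underside.
- tin: a loose low tin, 73 mm across, 58 mm high, standing at the far side of the board; origin at the centre of its underside.
- carton: a loose flat cardboard carton, 60 x 110 x 36 mm high, lying at the far side of the board; origin at the centre of its underside.
- oil: a loose green bottle, 64 mm across, 190 mm high, standing on the table to the robot's right of the board; origin at the centre of its underside.
- board: the fixed wooden display board, 320 x 640 mm (its x, y) and 18 mm thick, on the table; origin at the centre of its underside. The four jars stand in a row along its y, about 140 mm apart, in any order; its -x edge faces the robot.
Things that resemble listed ones, but are neither listed nor needed, are in the scene too. Several things have the shape of the oil; the one meant has the colours described above.

How it is judged:
By the outcome, as a careful person would: the job done as asked, in the order asked, and still so for the second after the job is handed in, with the robot touching nothing.
It also fails if it takes over 48 s, if anything falls off the work surface, if the arm or the gripper's body presses on something with over 40 N, if the wrist force passes 120 N, or if a joint passes its speed limit or range.

## Robot

A 6-joint arm with a two-finger parallel gripper is mounted at the origin on the work surface. World frame = base frame: x ahead of the robot, y to its left, z up, the work surface at z = 0. Lengths are in m, angles in rad, forces in N, time in s.
With the tool pointing down it reaches from about 0.375 to 0.925 m from the base axis. Payload 5.7 kg.
Tool frame: the origin (TCP) lies at the centre of the arm's flange, where the gripper is bolted on; the fingertips stand 173 mm ahead of it and the grasp point (between the pads) lies 155 mm ahead of it (manip.nose_length is the distance from the TCP to the fingertips, in m); z points along the fingers, y is the direction in which the jaws open and shut (so a half turn about z gives the same grasp; the last joint's range is limited). The gripper opens to 85 mm and grips with 20 to 120 N. Pads are 22 mm wide; open, the fingers measure 114 mm over their backs; the gripper's body (76 mm by 85 mm) begins 54 mm behind the grasp point. The pads swing forward as they close: fully open they stand 13 mm farther back than shut.
Start: joints at [-1.372, 0.359, 1.51, -0, 1.272, -0.115], TCP at [0.185, -0.571, 0.405] pointing down, gripper open.
Joint ranges: [-2.97, 2.97], [-1.01, 2.36], [0.21, 2.38], [-0.96, 4.11], [0.2, 2.71], [-2.98, 2.98]. Speed limits (rad/s): [2.39, 2.39, 3.14, 3.14, 3.14, 3.14].

## Interface

Orientations are given as a unit quaternion [w, x, y, z].
In Python, from rig import manip gives the robot as it stands. The module is installed in compiled form; this text tells all that it offers.
- The arm moves only by the tool servo_tool, never from a script. Its arguments are lists of equal length, an entry for each row: "translation": the shift along the world's x, y, z in mm, a list of three; "spin": the turn about the world's z in rad; "gripper": the closure, from -1 (fully open) to 1 (shut). A call has 1 to 10 rows; each row is the pose to reach, as a shift and turn from the pose commanded when the call began; what a row does not reach only later rows make up. A row lasts 1/10 s, in which the tool goes at most 50 mm and 8.59 degrees, less where a joint would pass 70% of its speed; a pose out of reach is approached as far as the arm can. A call with a gripper value outside its range is refused whole. The fingers move at their own pace and stop on an object; "squeeze" is the grip in N (left out, the last holds). Time passes only in rows, so rows that repeat a pose let the fingers close. It gives the time, the measured TCP pose, the force and the opening at its end, in the units of the state.
- manip.read_state(): the state, without advancing time (a new reading comes with each control period).
- manip.grab_frame(name): name is "side" or "top" or "wrist"; returns the picture (480x640x3 uint8, red, green, blue); there is no depth.
- manip.camera_info(name): a dict with "fx", "fy", "cx", "cy" (pixels), "T" (4x4, takes a point from camera to world coordinates); the wrist camera has in their place "mount" (4x4, takes a point from camera to tool coordinates, whose origin is the TCP and whose axes are the flange's). Camera axes: x right, y down, z forward; pixel columns grow to the right and rows downward; lengths in m; the calibration is good to about 2 mm. A picture is of the moment at which its call begins: read the wrist's pose just before it. camera_info takes no time and is no camera call.
- manip.close_job(): hands the job in, once; it reports no verdict.
Trained networks look in the newest picture that a camera, given by its name, has taken for a name from the list of things; names that differ only in an ending like _2 or _b are one class to them, and where a whole thing is asked for, a point or a joint stands for the part that bears it (a point fixed in the world has none). Each returns a list of dicts, best first, with "confidence" (0 to 1); they miss things now and then, are a little off and sometimes report something else, mostly with a low value. They report only what shows in the picture. A call takes as long as a camera call. They do not tell look-alikes from the thing itself.
- manip.search_frame(camera, query): "extent" ([left, top, right, bottom] in pixels, round what is visible of it).
The state is a dict: "time": time; "q": joint angles; "joint_velocities": joint speeds; "effort": joint torques, N m; "tcp_pos": TCP position; "tool_rot": TCP orientation; "wrist_force": force on the tool from outside, world axes, zero at the start; "ft_torque": the same for the moment, N m; "grip_width": finger opening in m.
Only numpy, scipy, OpenCV 4.12 (cv2) and the standard library are available. Lean on these libraries where they do the work, as an engineer would, in place of code of your own. Each camera call takes 0.05 s, during which the arm holds its last target.

## Working session

There is one attempt and no reset: what is moved stays moved. The work goes in short steps, Python scripts to look and compute and a tool call to move; the robot and the scene stay as the last step left them, time stands still between calls to the robot, and variables do not carry over. Pictures are saved under pics/ and viewed, and the job is handed in when it is done.

Besides the shell and the picture viewer there is one more tool, called as a command line: name --pt "numbers of a row" for each row, then --argument value for the rest. servo_tool: Moves the arm, as the interface text tells. Its arguments: {"type":"object","properties":{"translation":{"type":"array"},"spin":{"type":"array"},"gripper":{"type":"array"},"squeeze":{"type":"number"}},"required":["translation","spin","gripper"]}

```bash
mkdir -p pics; python3 - <<'E'
from rig import manip
import cv2,numpy as np
np.set_printoptions(precision=4,suppress=True)
s=manip.read_state(); print(s['time'],s['tcp_pos'],s['tool_rot'],s['wrist_force'],s['grip_width'],manip.nose_length)
for n in ("side","top"):
    im=manip.grab_frame(n); cv2.imwrite(f"pics/{n}0.png",im[:,:,::-1])
    np.save(f"pics/{n}0.npy",im)
    i=manip.camera_info(n); print(n,i['fx'],i['fy'],i['cx'],i['cy']);print(np.array(i['T']))
print(manip.camera_info("wrist"))
print(manip.read_state()['time'])
E
```

```text
0.0 [ 0.1851 -0.5703  0.4038] [-0.0009  0.9877  0.1563 -0.    ] [ 0.0794 -0.1609 -0.2487] 0.08539550154421897 0.1734
side 480.3090026304154 480.3090026304154 314.0838855444355 234.0682259788789
[[ 0.9994 -0.0022  0.0352  0.5596]
 [-0.0288 -0.6265  0.7789 -1.0027]
 [ 0.0203 -0.7794 -0.6261  0.8545]
 [ 0.      0.      0.      1.    ]]
top 584.6082340725881 584.6082340725881 311.2441540427255 236.7776040158757
[[ 0.0091 -0.9979  0.0646  0.5237]
 [-0.9999 -0.0088  0.0053 -0.1496]
 [-0.0047 -0.0647 -0.9979  1.589 ]
 [ 0.      0.      0.      1.    ]]
{'fx': 334.6210542486106, 'fy': 334.6210542486106, 'cx': 323.2893309785745, 'cy': 240.5212243892513, 'mount': array([[-0.0001, -0.9555, -0.2949,  0.0757],
       [ 1.    , -0.0005,  0.001 ,  0.    ],
       [-0.0011, -0.2949,  0.9555,  0.0309],
       [ 0.    ,  0.    ,  0.    ,  1.    ]])}
0.1
```

View pics/side0.png

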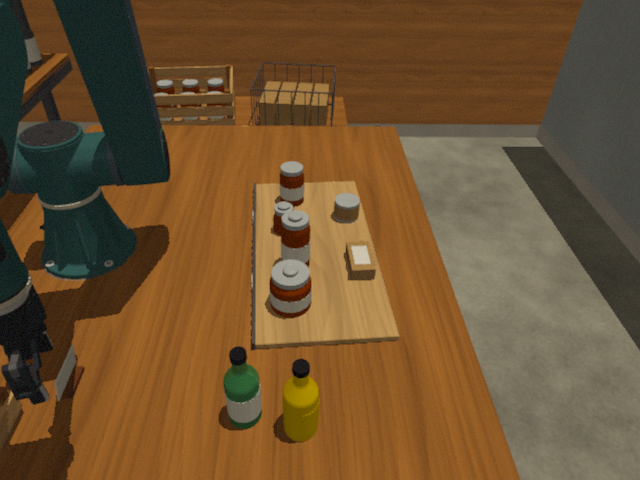

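View pics/top0.png

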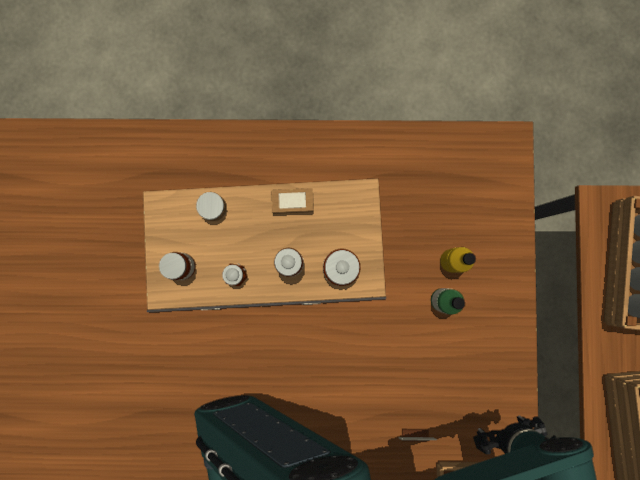

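The top view shows, left to right, the flat-lid jar (177,265), small jar (233,274), tall jar (289,261) and wide jar (342,267). The tin is at (211,206), the carton at (292,202), the green bottle at (448,302) and the yellow look-alike at (460,260). The jars in the background crate at (165-215,88) in the side view are look-alikes and not on the board.

```bash
cat > h.py <<'E'
import numpy as np
from rig import manip
def ray(cam,u,v,z,T=None):
    i=manip.camera_info(cam); T=np.array(i['T']) if T is None else T
    d=T[:3,:3]@np.array([(u-i['cx'])/i['fx'],(v-i['cy'])/i['fy'],1]); o=T[:3,3]
    return o+d*(z-o[2])/d[2]
def proj(cam,p):
    i=manip.camera_info(cam);T=np.array(i['T']);c=T[:3,:3].T@(np.array(p)-T[:3,3]);return c[0]/c[2]*i['fx']+i['cx'],c[1]/c[2]*i['fy']+i['cy']
E
python3 - <<'E'
from h import *
import cv2
np.set_printoptions(precision=4,suppress=True)
Z=dict(tall_top=.178,wide_top=.128,small_top=.106)
for cam in("top","side"):
  for q,z in Z.items():
    for d in manip.search_frame(cam,q)[:2]:
      e=d['extent']; print(cam,q,d['confidence'],np.round(e,1),ray(cam,(e[0]+e[2])/2,(e[1]+e[3])/2,z))
t=cv2.imread("pics/top0.png");s=cv2.imread("pics/side0.png")
a=cv2.resize(t[235:300,150:370],None,fx=3.6,fy=3.6,interpolation=cv2.INTER_CUBIC)
b=cv2.resize(s[155:325,255:330],None,fx=3.4,fy=3.4,interpolation=cv2.INTER_CUBIC)
cv2.imwrite("pics/c1.png",a);cv2.imwrite("pics/c2.png",b)
E
```

```text
top tall_top 0.65 [280.6 255.9 297.7 264.4] [ 0.5581 -0.0893  0.178 ]
top wide_top 0.43 [337.2 259.9 347.4 276.3] [ 0.5407 -0.2201  0.128 ]
top small_top 0.42 [224.3 268.6 241.1 282.7] [0.5193 0.0563 0.106 ]
top small_top 0.39 [219.8 264.3 247.4 283.9] [0.5233 0.0541 0.106 ]
side tall_top 0.7 [288.7 209.6 304.7 223.2] [ 0.5586 -0.0945  0.178 ]
side tall_top 0.34 [222.9 348.9 259.8 432.2] [ 0.4701 -0.559   0.178 ]
side wide_top 0.73 [285.1 263.7 300.1 278.7] [ 0.5494 -0.2291  0.128 ]
```

View pics/c1.png

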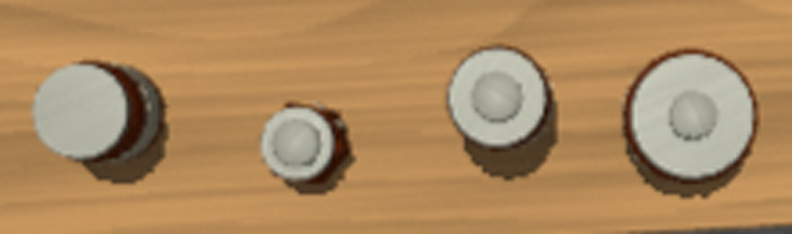

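View pics/c2.png

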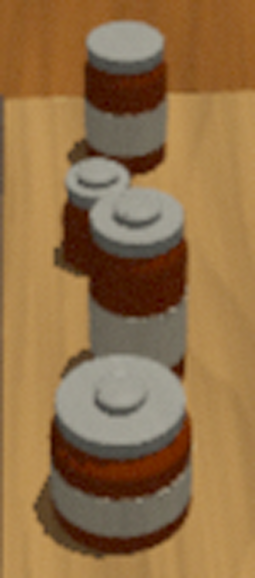

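```bash
python3 - <<'E'
from h import *
np.set_printoptions(precision=4,suppress=True)
for n,u,v,z in(("tall",497,97,.178),("wide",693,115,.128),("small",297,143,.106),("flat",81,111,.136)):
    print(n,ray("top",150+(u+.5)/3.6-.5,235+(v+.5)/3.6-.5,z))
for n,u,v,z in(("tall",138,206,.178),("wide",121,386,.128),("small",98,174,.106),("flat",127,44,.136)):
    print(n,ray("side",255+(u+.5)/3.4-.5,155+(v+.5)/3.4-.5,z))
E
```

```text
tall [ 0.5546 -0.0859  0.178 ]
wide [ 0.5445 -0.2196  0.128 ]
small [0.5226 0.0578 0.106 ]
flat [0.5433 0.2032 0.136 ]
tall [ 0.5551 -0.0899  0.178 ]
wide [ 0.5441 -0.2193  0.128 ]
small [0.5231 0.0496 0.106 ]
flat [0.5451 0.1971 0.136 ]
```

Button positions agree between the two views to within 8 mm, and the buttons and the flat lid are clear in the crops. I'll close the fingers, fly to above the tall jar and refine with the wrist camera.

servo_tool --pt "0 0 20" --pt "10 15 40" --pt "30 40 40" --pt "55 72 40" --pt "80 105 40" --pt "105 138 40" --pt "130 171 40" --pt "155 204 40" --pt "175 230 40" --pt "185 240 40" --spin '[0,0,0,0,0,0,0,0,0,0]' --gripper '[1,1,1,1,1,1,1,1,1,1]' --squeeze 20

```text
time: 1.4
tcp_pos: [0.3712, -0.3283, 0.4448]
tool_rot: [-0.0, 0.988, 0.157, 0.0]
wrist_force: [-0.1, 0.0, -1.0]
grip_width: -0.0001
```

servo_tool --pt "10 15 0" --pt "30 40 0" --pt "55 72 0" --pt "80 105 0" --pt "105 138 0" --pt "130 171 0" --pt "155 204 0" --pt "175 230 0" --pt "184 240 0" --pt "184 240 0" --spin '[0,0,0,0,0,0,0,0,0,0]' --gripper '[1,1,1,1,1,1,1,1,1,1]'

```text
time: 2.4
tcp_pos: [0.5551, -0.0902, 0.4445]
tool_rot: [0.0, 0.988, 0.157, 0.0]
wrist_force: [-0.5, -0.6, 0.2]
grip_width: -0.0
```

```bash
cat >> h.py <<'E'
def quatR(q):
    from scipy.spatial.transform import Rotation as R
    return R.from_quat([q[1],q[2],q[3],q[0]]).as_matrix()
def wristT(s):
    T=np.eye(4);T[:3,:3]=quatR(s['tool_rot']);T[:3,3]=s['tcp_pos'];return T@np.array(manip.camera_info('wrist')['mount'])
def projT(T,p):
    i=manip.camera_info('wrist');c=T[:3,:3].T@(np.array(p)-T[:3,3]);return c[0]/c[2]*i['fx']+i['cx'],c[1]/c[2]*i['fy']+i['cy']
def snap(name):
    import cv2
    s=manip.read_state();T=wristT(s);im=manip.grab_frame('wrist');cv2.imwrite(f"pics/{name}.png",im[:,:,::-1]);np.save(f"pics/{name}_T.npy",T)
    print(s['time'],s['tcp_pos'],s['tool_rot'],s['wrist_force'],s['grip_width']);return s,T,im
E
python3 - <<'E'
from h import *
np.set_printoptions(precision=4,suppress=True)
s,T,im=snap('w1')
for n,p in dict(tall=[.5548,-.088,.178],wide=[.5443,-.2195,.128],small=[.523,.054,.106]).items(): print(n,np.array(projT(T,p)))
R=T[:3,:3]
print(np.array(projT(T,np.array(s['tcp_pos'])+quatR(s['tool_rot'])@[0,0,.1734])))
E
```

```text
2.4 [ 0.5551 -0.0902  0.4445] [0.0002 0.9876 0.1573 0.    ] [-0.5461 -0.57    0.1853] -3.0032484834391503e-05
tall [319.8137 243.9888]
wide [451.7409 279.7005]
small [164.967  206.3352]
[322.9664 304.6034]
```

View pics/w1.png

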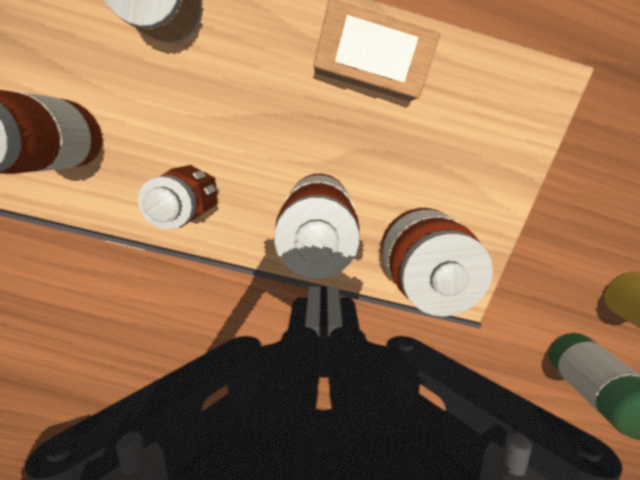

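The wrist view shows the tall button near (317,238), the wide one at (450,278) and the small one at (162,203), close to predictions. The fingertip is at about (323,290). Now a closer crop.

```bash
python3 - <<'E'
import cv2
im=cv2.imread("pics/w1.png")
cv2.imwrite("pics/c3.png",cv2.resize(im[170:320,130:500],None,fx=2.16,fy=2.16,interpolation=cv2.INTER_CUBIC))
cv2.imwrite("pics/c4.png",cv2.resize(im[190:300,270:370],None,fx=5,fy=5,interpolation=cv2.INTER_CUBIC))
E
```

```text
(no output)
```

View pics/c3.png

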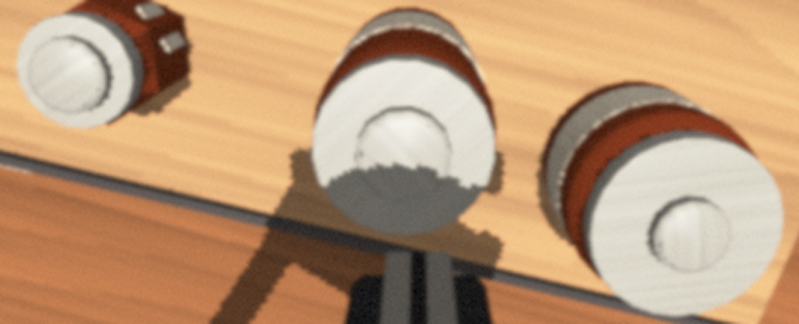

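View pics/c4.png

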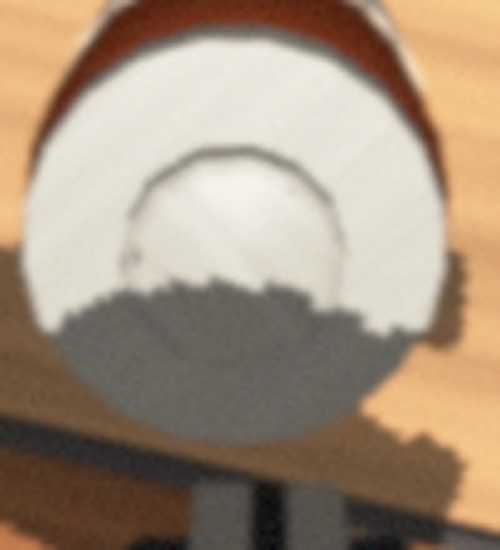

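```bash
python3 - <<'E'
from h import *
np.set_printoptions(precision=4,suppress=True)
T=np.load('pics/w1_T.npy')
for n,u,v,z in(("tall",316.5,242.8,.178),("tall lid",316.6,237.7,.168),("wide",449.3,278.7,.128),("small",161.8,203.7,.106)): print(n,ray('wrist',u,v,z,T))
E
```

```text
tall [ 0.5549 -0.0854  0.178 ]
tall lid [ 0.5558 -0.085   0.168 ]
wide [ 0.5445 -0.2169  0.128 ]
small [0.5246 0.0572 0.106 ]
```

Wrist and top views agree within 3 mm. Targets are tall (0.555,-0.086), wide (0.5445,-0.219) and small (0.5235,0.057). Descending over the tall jar.

servo_tool --pt "0 4 -10" --pt "0 4 -25" --pt "0 4 -40" --pt "0 4 -55" --pt "0 4 -67" --pt "0 4 -76" --pt "0 4 -82" --pt "0 4 -84" --pt "0 4 -84" --spin '[0,0,0,0,0,0,0,0,0]' --gripper '[1,1,1,1,1,1,1,1,1]'

```text
time: 3.35
tcp_pos: [0.5543, -0.0868, 0.3607]
tool_rot: [-0.0, 0.988, 0.156, 0.0]
wrist_force: [1.0, -0.1, -0.5]
grip_width: -0.0001
```

```bash
python3 - <<'E'
from h import *
import cv2
np.set_printoptions(precision=4,suppress=True)
snap('w2')
im=manip.grab_frame('side'); cv2.imwrite('pics/s2.png',cv2.resize(im[140:300,230:370,::-1],None,fx=3.7,fy=3.7,interpolation=cv2.INTER_CUBIC))
E
```

```text
3.35 [ 0.5543 -0.0868  0.3607] [-0.      0.9877  0.1562  0.    ] [ 1.0029 -0.0556 -0.4875] -8.354818272270479e-05
```

View pics/w2.png

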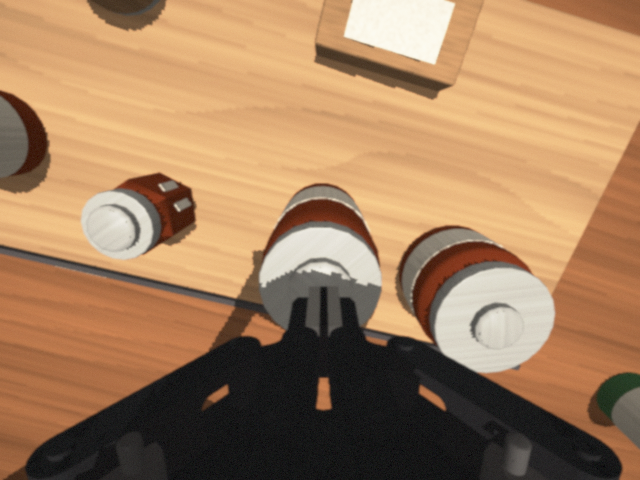

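View pics/s2.png

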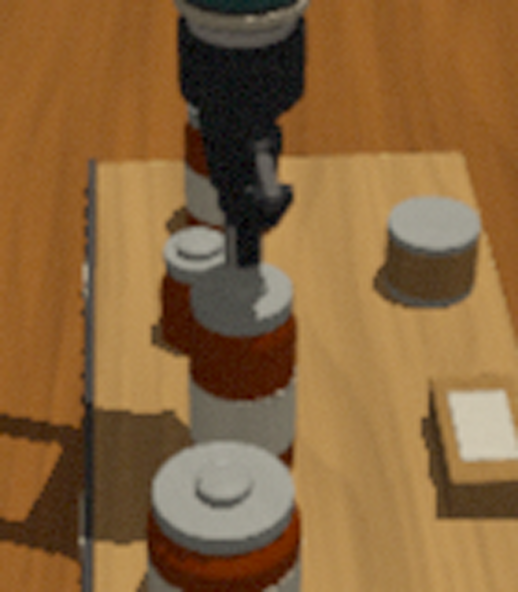

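The fingertip (323,290) sits over the tall jar's button (326,268) about 9 mm above it, and nothing else is near. Pressing slowly.

servo_tool --pt "0 0 -2" --pt "0 0 -4" --pt "0 0 -6" --pt "0 0 -8" --pt "0 0 -9" --pt "0 0 -10" --pt "0 0 -10" --spin '[0,0,0,0,0,0,0]' --gripper '[1,1,1,1,1,1,1]'

```text
time: 4.15
tcp_pos: [0.5542, -0.0867, 0.3506]
tool_rot: [-0.0, 0.988, 0.156, -0.0]
wrist_force: [-0.3, 0.2, 0.2]
grip_width: 0.0001
```

servo_tool --pt "0 0 -1" --pt "0 0 -2" --pt "0 0 -2" --spin '[0,0,0]' --gripper '[1,1,1]'

```text
time: 4.45
tcp_pos: [0.5542, -0.0867, 0.3488]
tool_rot: [-0.0, 0.988, 0.156, 0.0]
wrist_force: [-0.6, 0.3, 3.9]
grip_width: 0.0001
```

```bash
python3 - <<'E'
from rig import manip
s=manip.read_state();print(s['tcp_pos'],s['wrist_force'],s['ft_torque'])
E
```

```text
[ 0.55417662 -0.08667314  0.3487662 ] [-0.63946222  0.26727218  3.94511279] [0.09888647 0.21265385 0.00622905]
```

servo_tool --pt "0 0 -1" --pt "0 0 -2" --pt "0 0 -2" --spin '[0,0,0]' --gripper '[1,1,1]'

```text
time: 4.75
tcp_pos: [0.5542, -0.0867, 0.3467]
tool_rot: [-0.0, 0.988, 0.156, 0.0]
wrist_force: [-1.3, 0.3, 4.7]
grip_width: 0.0005
```

servo_tool --pt "0 0 -1" --pt "0 0 -1.5" --pt "0 0 -1.5" --spin '[0,0,0]' --gripper '[1,1,1]'

```text
time: 5.05
tcp_pos: [0.5542, -0.0867, 0.3453]
tool_rot: [-0.0, 0.988, 0.156, 0.0]
wrist_force: [-1.4, 0.2, 5.5]
grip_width: 0.0002
```

About 4-5 mm down at 5.5 N. Lift straight up and check.

servo_tool --pt "0 0 3" --pt "0 0 10" --pt "0 0 25" --pt "0 0 45" --pt "0 0 60" --pt "0 0 70" --pt "0 0 70" --spin '[0,0,0,0,0,0,0]' --gripper '[1,1,1,1,1,1,1]'

```text
time: 5.75
tcp_pos: [0.5547, -0.0869, 0.4167]
tool_rot: [0.001, 0.988, 0.156, 0.001]
wrist_force: [0.1, -0.4, 0.4]
grip_width: 0.0003
```

servo_tool --pt "-1 -12 0" --pt "-2 -35 0" --pt "-5 -65 0" --pt "-8 -97 0" --pt "-10 -120 0" --pt "-10 -132 0" --pt "-10 -132 0" --spin '[0,0,0,0,0,0,0]' --gripper '[1,1,1,1,1,1,1]'

```text
time: 6.45
tcp_pos: [0.5439, -0.2204, 0.4142]
tool_rot: [-0.0, 0.988, 0.155, -0.001]
wrist_force: [0.8, 0.5, 0.9]
grip_width: 0.0001
```

```bash
python3 - <<'E'
from h import *
import cv2
np.set_printoptions(precision=4,suppress=True)
s,T,_=snap('w3')
im=manip.grab_frame('side'); cv2.imwrite('pics/s3.png',cv2.resize(im[140:300,230:370,::-1],None,fx=3.7,fy=3.7,interpolation=cv2.INTER_CUBIC))
for n,p in dict(tall=[.555,-.086,.173],wide=[.5445,-.219,.128]).items(): print(n,np.array(projT(T,p)))
E
```

```text
6.45 [ 0.5439 -0.2204  0.4142] [-0.0003  0.9879  0.1551 -0.0005] [0.8192 0.5302 0.8859] 9.270030524328618e-05
tall [122.8098 177.3509]
wide [321.7992 235.3721]
```

View pics/w3.png

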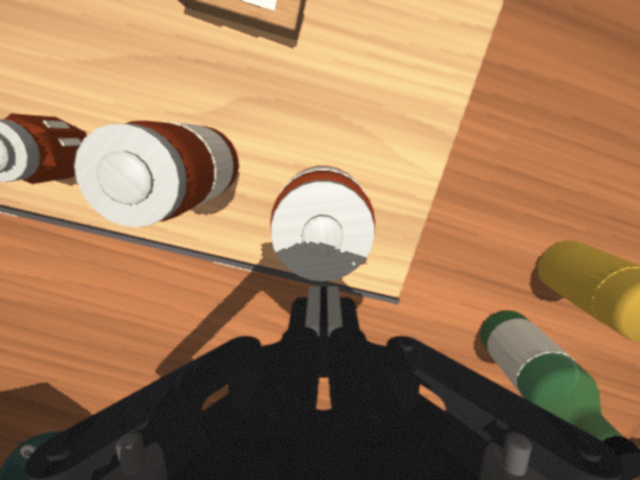

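View pics/s3.png

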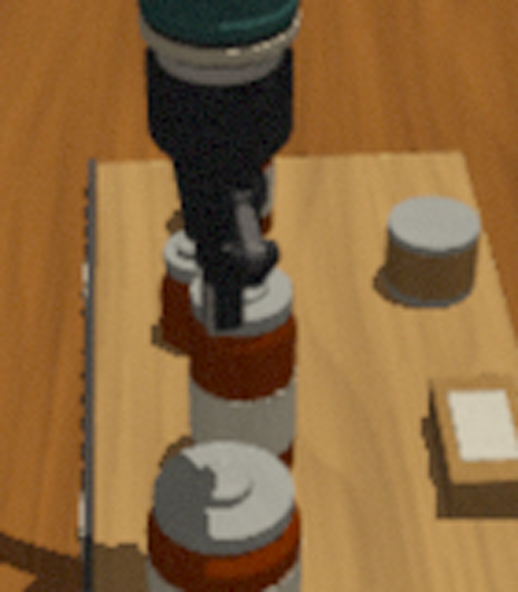

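The tall jar hasn't moved (button (125,178), predicted (123,177)). The wide button at (322,234) matches its prediction too. Descending.

servo_tool --pt "0 1 -10" --pt "0 1 -28" --pt "0 1 -48" --pt "0 1 -68" --pt "0 1 -84" --pt "0 1 -96" --pt "0 1 -104" --pt "0 1 -107" --pt "0 1 -107" --spin '[0,0,0,0,0,0,0,0,0]' --gripper '[1,1,1,1,1,1,1,1,1]'

```text
time: 7.45
tcp_pos: [0.5443, -0.2175, 0.308]
tool_rot: [-0.0, 0.988, 0.156, -0.0]
wrist_force: [0.6, 0.9, -0.0]
grip_width: -0.0001
```

servo_tool --pt "0 0 -1" --pt "0 0 -3" --pt "0 0 -5" --pt "0 0 -6" --pt "0 0 -6" --spin '[0,0,0,0,0]' --gripper '[1,1,1,1,1]'

```text
time: 7.95
tcp_pos: [0.5441, -0.2177, 0.3021]
tool_rot: [-0.0, 0.988, 0.156, -0.0]
wrist_force: [0.2, -0.3, -0.1]
grip_width: 0.0004
```

servo_tool --pt "0 0 -1" --pt "0 0 -2" --pt "0 0 -3" --pt "0 0 -4" --pt "0 0 -4" --spin '[0,0,0,0,0]' --gripper '[1,1,1,1,1]'

```text
time: 8.45
tcp_pos: [0.5443, -0.2178, 0.2983]
tool_rot: [0.0, 0.988, 0.156, 0.0]
wrist_force: [0.5, -0.2, 2.8]
grip_width: -0.0001
```

servo_tool --pt "0 0 -1" --pt "0 0 -2" --pt "0 0 -2" --spin '[0,0,0]' --gripper '[1,1,1]'

```text
time: 8.75
tcp_pos: [0.5443, -0.2177, 0.2963]
tool_rot: [0.0, 0.988, 0.156, 0.0]
wrist_force: [-0.5, -0.2, 5.3]
grip_width: 0.0003
```

servo_tool --pt "0 0 -0.7" --pt "0 0 -0.7" --spin '[0,0]' --gripper '[1,1]'

```text
time: 8.95
tcp_pos: [0.5443, -0.2177, 0.2957]
tool_rot: [0.0, 0.988, 0.156, 0.0]
wrist_force: [-1.2, 0.6, 5.2]
grip_width: 0.0
```

servo_tool --pt "0 0 3" --pt "0 0 10" --pt "0 0 28" --pt "0 0 52" --pt "0 0 80" --pt "0 0 105" --pt "0 0 122" --pt "0 0 130" --pt "0 0 130" --spin '[0,0,0,0,0,0,0,0,0]' --gripper '[1,1,1,1,1,1,1,1,1]'

```text
time: 9.85
tcp_pos: [0.5444, -0.2178, 0.4266]
tool_rot: [0.001, 0.988, 0.156, 0.001]
wrist_force: [1.1, -0.1, -0.4]
grip_width: 0.0
```

servo_tool --pt "-1 12 0" --pt "-3 40 0" --pt "-6 77 0" --pt "-9 115 0" --pt "-12 155 0" --pt "-15 195 0" --pt "-18 235 0" --pt "-20 262 0" --pt "-21 274 0" --pt "-21 274 0" --spin '[0,0,0,0,0,0,0,0,0,0]' --gripper '[1,1,1,1,1,1,1,1,1,1]'

```text
time: 10.85
tcp_pos: [0.5224, 0.0578, 0.4245]
tool_rot: [-0.0, 0.988, 0.158, -0.001]
wrist_force: [-0.0, -0.7, 0.3]
grip_width: -0.0003
```

```bash
python3 - <<'E'
from h import *
import cv2
np.set_printoptions(precision=4,suppress=True)
s,T,_=snap('w4')
im=manip.grab_frame('side'); cv2.imwrite('pics/s4.png',cv2.resize(im[140:320,230:370,::-1],None,fx=3.3,fy=3.3,interpolation=cv2.INTER_CUBIC))
for n,p in dict(tall=[.555,-.086,.173],wide=[.5445,-.219,.124],small=[.5235,.057,.106]).items(): print(n,np.array(projT(T,p)))
E
```

```text
10.85 [0.5224 0.0578 0.4245] [-0.0003  0.9875  0.1575 -0.001 ] [-0.0258 -0.7018  0.3062] -0.00033695580516152475
tall [530.5488 268.7356]
wide [625.3146 301.4662]
small [324.5229 224.9889]
```

View pics/w4.png

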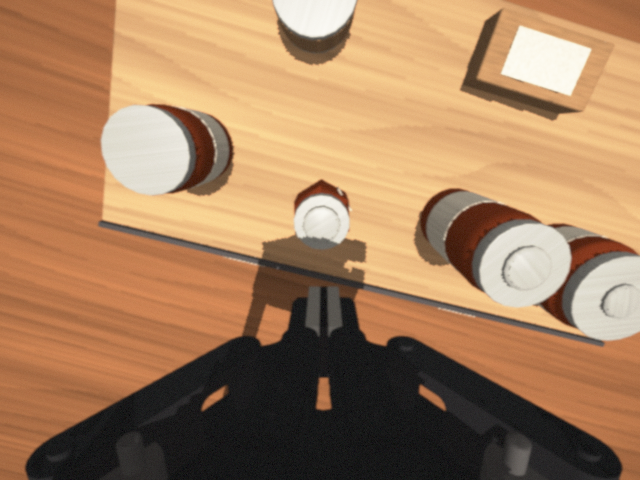

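View pics/s4.png

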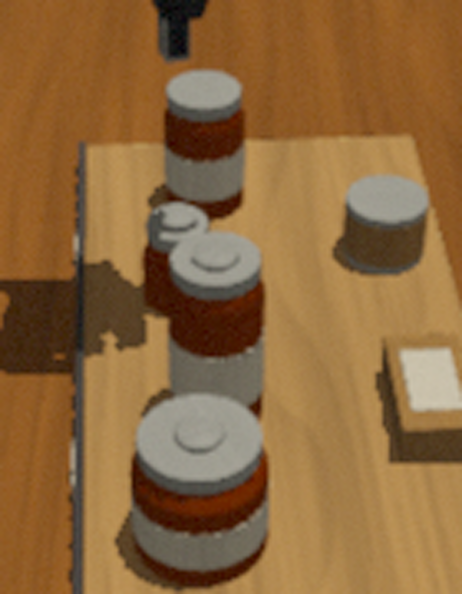

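Tall (529,268) and wide (623,300) are where predicted, and both buttons look lower. The small button is at (322,222), about 2 mm toward +x from the tool. Descending there.

servo_tool --pt "0 0 -10" --pt "1 0 -30" --pt "2 0 -52" --pt "2 0 -75" --pt "2 0 -97" --pt "2 0 -115" --pt "2 0 -128" --pt "2 0 -135" --pt "2 0 -138" --pt "2 0 -138" --spin '[0,0,0,0,0,0,0,0,0,0]' --gripper '[1,1,1,1,1,1,1,1,1,1]'

```text
time: 11.95
tcp_pos: [0.5252, 0.0558, 0.2872]
tool_rot: [-0.0, 0.988, 0.156, -0.0]
wrist_force: [0.9, -0.7, 1.1]
grip_width: 0.0001
```

```bash
python3 - <<'E'
from h import *
snap('w5')
E
```

```text
11.95 [0.52524922 0.05577387 0.28720416] [-5.96192651e-05  9.87784384e-01  1.55826698e-01 -2.15650341e-04] [ 0.89695033 -0.7022424   1.08836282] 0.00014655826591131912
```

View pics/w5.png

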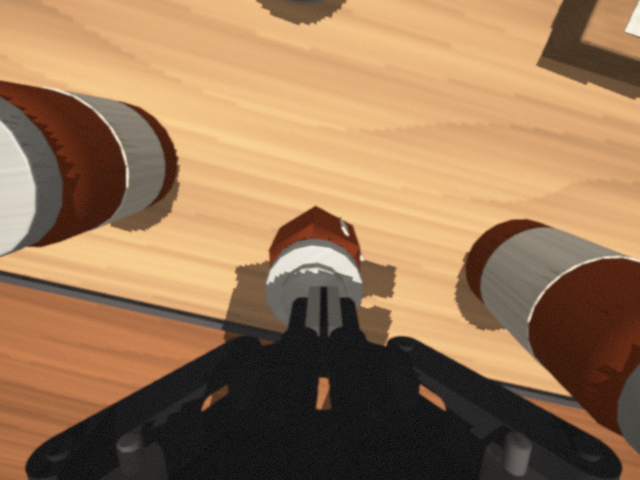

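```bash
python3 - <<'E'
from h import *
import cv2
np.set_printoptions(precision=4,suppress=True)
T=np.load('pics/w5_T.npy')
im=cv2.imread('pics/w5.png')
# overlay candidates
def circ(im,c,r,z,col):
    a=np.linspace(0,2*np.pi,90);p=np.array([projT(T,[c[0]+r*np.cos(t),c[1]+r*np.sin(t),z]) for t in a])
    b=cv2.resize(im[200:360,230:400],None,fx=3.6,fy=3.6,interpolation=cv2.INTER_CUBIC) if im.shape[0]==480 else im
    q=((p-[230,200]+.5)*3.6-.5).astype(int); cv2.polylines(b,[q],True,col,1); return b
b=circ(im,(.525,.0585),.026,.096,(0,255,0)); b=circ(b,(.525,.0585),.017,.106,(255,0,0)); 
cv2.imwrite('pics/c5.png',b)
print(ray('wrist',315,286,.096,T))
E
```

```text
[0.5252 0.0602 0.096 ]
```

View pics/c5.png

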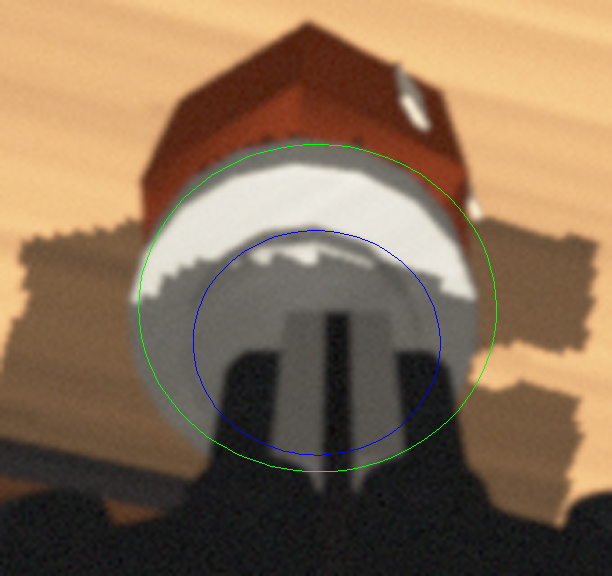

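The small button's centre is about 4 mm toward +y of the finger. Correcting, then pressing.

servo_tool --pt "0 2 0" --pt "0 3.5 -1" --pt "0 3.5 -3" --pt "0 3.5 -5" --pt "0 3.5 -6" --pt "0 3.5 -6" --spin '[0,0,0,0,0,0]' --gripper '[1,1,1,1,1,1]'

```text
time: 12.6
tcp_pos: [0.5251, 0.0598, 0.2813]
tool_rot: [-0.0, 0.988, 0.156, -0.0]
wrist_force: [0.1, -0.8, -0.1]
grip_width: -0.0
```

servo_tool --pt "0 0 -1" --pt "0 0 -2" --pt "0 0 -3" --pt "0 0 -3" --spin '[0,0,0,0]' --gripper '[1,1,1,1]'

```text
time: 13.0
tcp_pos: [0.5252, 0.0598, 0.2785]
tool_rot: [-0.0, 0.988, 0.156, 0.0]
wrist_force: [-0.9, -0.1, 0.5]
grip_width: 0.0003
```

servo_tool --pt "0 0 -1" --pt "0 0 -2" --pt "0 0 -2" --spin '[0,0,0]' --gripper '[1,1,1]'

```text
time: 13.3
tcp_pos: [0.5252, 0.0598, 0.2765]
tool_rot: [-0.0, 0.988, 0.156, 0.0]
wrist_force: [-0.5, -0.4, 2.7]
grip_width: -0.0
```

servo_tool --pt "0 0 -1" --pt "0 0 -2" --pt "0 0 -2" --spin '[0,0,0]' --gripper '[1,1,1]'

```text
time: 13.6
tcp_pos: [0.5252, 0.0598, 0.2745]
tool_rot: [-0.0, 0.988, 0.156, 0.0]
wrist_force: [-0.8, -0.5, 3.5]
grip_width: 0.0002
```

servo_tool --pt "0 0 -1" --pt "0 0 -1.5" --pt "0 0 -1.5" --spin '[0,0,0]' --gripper '[1,1,1]'

```text
time: 13.9
tcp_pos: [0.5252, 0.0598, 0.2731]
tool_rot: [-0.0, 0.988, 0.156, 0.0]
wrist_force: [-0.8, 0.2, 5.2]
grip_width: -0.0
```

About 4 mm down at 5.2 N. Lift and back off.

servo_tool --pt "0 0 3" --pt "0 0 10" --pt "0 0 28" --pt "0 0 52" --pt "0 0 80" --pt "0 0 110" --pt "0 0 135" --pt "0 0 150" --pt "0 0 155" --pt "0 0 155" --spin '[0,0,0,0,0,0,0,0,0,0]' --gripper '[1,1,1,1,1,1,1,1,1,1]'

```text
time: 14.9
tcp_pos: [0.5252, 0.0598, 0.4285]
tool_rot: [0.0, 0.988, 0.156, 0.001]
wrist_force: [1.0, 0.8, 0.2]
grip_width: -0.0003
```

servo_tool --pt "-8 0 2" --pt "-25 0 5" --pt "-45 0 10" --pt "-65 0 15" --pt "-80 0 18" --pt "-85 0 20" --pt "-85 0 20" --pt "-85 0 20" --spin '[0,0,0,0,0,0,0,0]' --gripper '[1,1,1,1,1,1,1,1]'

```text
time: 15.7
tcp_pos: [0.4406, 0.0598, 0.448]
tool_rot: [0.0, 0.988, 0.156, 0.0]
wrist_force: [0.8, 0.3, -0.6]
grip_width: -0.0003
```

```bash
python3 - <<'E'
from h import *
import cv2
np.set_printoptions(precision=4,suppress=True)
s,T,_=snap('w6')
im=manip.grab_frame('side'); 
a=cv2.imread('pics/side0.png')[150:330,240:390];b=im[150:330,240:390,::-1]
cv2.imwrite('pics/s6.png',cv2.resize(np.hstack([a,b]),None,fx=2.6,fy=2.6,interpolation=cv2.INTER_CUBIC))
t=manip.grab_frame('top')[170:320,130:480,::-1]; t0=cv2.imread('pics/top0.png')[170:320,130:480]
cv2.imwrite('pics/t6.png',cv2.resize(np.vstack([t0,t]),None,fx=2,fy=2,interpolation=cv2.INTER_CUBIC))
E
```

```text
15.7 [0.4406 0.0598 0.448 ] [0.     0.9877 0.1562 0.0004] [ 0.8234  0.2812 -0.5739] -0.0002765344557600753
```

View pics/s6.png

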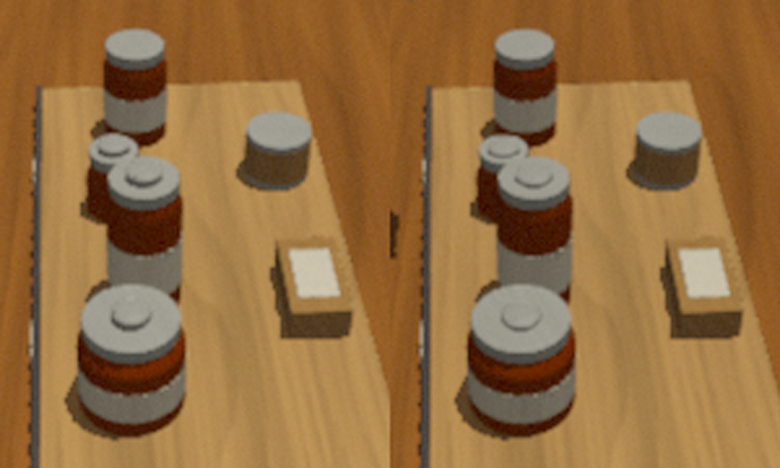

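View pics/t6.png

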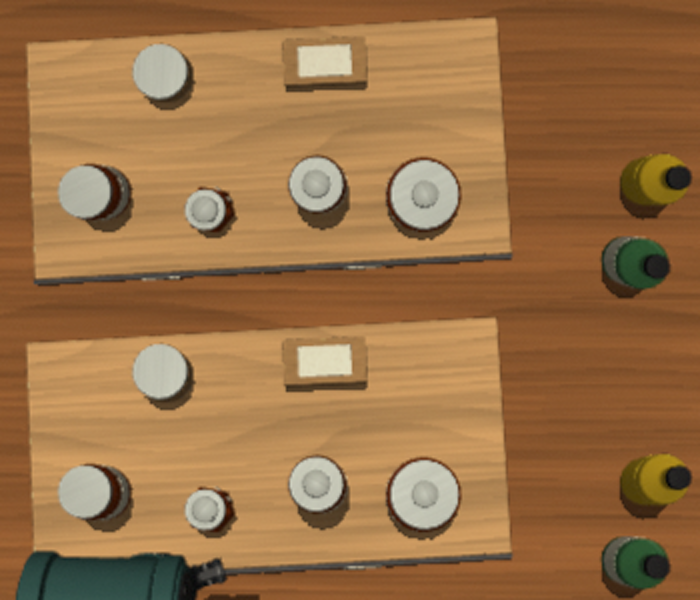

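```bash
python3 - <<'E'
import cv2,numpy as np
from rig import manip
a=cv2.imread('pics/side0.png');b=np.ascontiguousarray(manip.grab_frame('side')[:,:,::-1])
r=[]
for (x,y) in((284,208),(295,220),(291,274)):
    r.append(np.hstack([cv2.resize(i[y-15:y+15,x-25:x+25],None,fx=6,fy=6,interpolation=cv2.INTER_CUBIC) for i in(a,b)]))
cv2.imwrite('pics/c7.png',np.vstack(r))
E
```

```text
(no output)
```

View pics/c7.png

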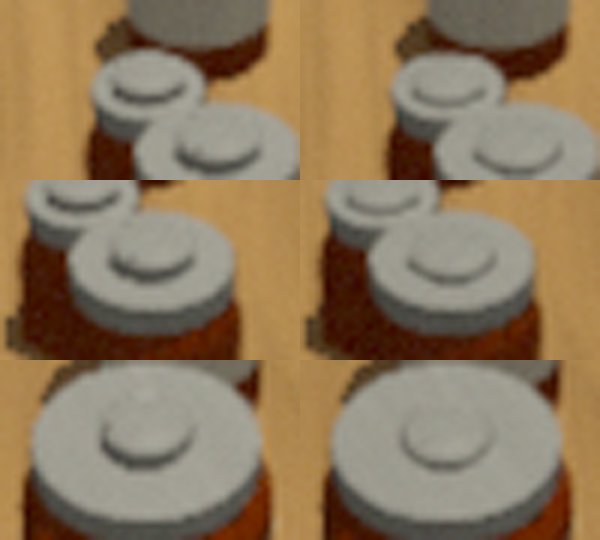

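All three buttons now stand clearly lower (left before, right after), nothing has moved, and the hand is clear.

```bash
python3 -c "
from rig import manip
print(manip.close_job())"
```

```text
the job is handed in; nothing more can be done
None
```

I pressed the seal buttons with the closed fingertips in the order asked: tall, then wide, then small. The peak force readings were 5.5 N, 5.3 N and 5.2 N. I estimate each button went down about 4–5 mm, and I then lifted straight off each one. The job was handed in about 16 s into the 48 s limit.

- **Last checks:** before-and-after side crops show all three buttons clearly lower and staying down. In the side and top views all four jars, the tin and the carton look unmoved. The green bottle also looks unmoved in the top view. The hand was raised and clear, with only sensor noise on the wrist force.
- **Disagreements:** the side camera and the other views differed by up to 8 mm in y on the small jar. A close wrist view there also showed the fingertip about 4 mm off-centre, so I corrected it by 3.5 mm before pressing. The force readings jitter by up to about 1 N, so the press depths are estimates.

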